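Flip open the yellow stock bin and confirm the pick

TASK

Flip the lid of the yellow bin up and over past its balance point so that it stays open by itself, pushing its thumb tab with your fingertips and not pinching it. Then press the green confirm button fully down and let it go. Leave the blue bin shut and everything else where it stands.

Things in the scene. Friction and masses are not known exactly. Their poses are not given: they have to be found in the camera images.
- yellow_lid (a joint): Hinge angle of the yellow bin's lid: 0 lying shut, grows as it opens, 1.57 standing upright, 2.0 fully open against its stop. The hinge is free and lightly damped: the lid falls shut if let go below about 1.5 and falls open on its own beyond that. The lid weighs about 0.2 kg (varies by 40 %).
- yellow_hinge (a point): Middle of the yellow lid's hinge line, at the top of the bin's rear wall, 100 mm above the table, turning with the lid. While the lid is shut: x points level from the tab across the bin to the hinge (away from the robot, bin yaw within 0.25), y along the hinge line, z up. Yellow plastic bin fixed to the table, 150 mm deep (x), 160 mm wide (y), 100 mm high; its front wall is 150 mm before this point. The lid is a 4 mm plate over the whole bin.
- yellow_tab (a point): Middle of the free edge of the yellow lid's thumb tab, moving with the lid. The tab is a 3 to 5 mm thick, 90 mm wide, 35 mm long flap at the middle of the lid's front edge, slanting up and outward at 45 degrees, so this edge is 175 mm before the hinge and 27 mm above it (127 mm above the table) when shut; only low loose things (up to 55 mm high) may lie on the table in front of the bin. Pushing it from the front towards the hinge, and up, lifts the lid.
- blue_lid (a joint): Hinge angle of the lid of the blue bin, which is the same but blue; 0 is shut. To be left shut.
- blue_hinge (a point): Middle of the blue lid's hinge line, as on the yellow bin.
- confirm (a joint): Travel of the round green confirm button, in m: 0 up, 0.006 fully down; springs back; fully down takes 4 N.
- confirm_top (a point): Centre of the top of the green button (30 mm across, pressed straight down), on a fixed grey pedestal 70 x 70 mm and 85 mm high that stands between the two bins.
- carton: Cream cardboard carton, 60 x 120 x 55 mm, loose; origin under its centre. Leave alone.
- tee: Brass pipe tee lying flat, about 68 mm by 49 mm and 30 mm high, loose; origin at the table. Leave alone.
- coupling: Steel coupling, 36 mm across, 50 mm high, standing loose behind the pedestal; origin under its centre. Leave alone.
- jar: Screw-top jar, 60 mm across, 85 mm high, loose, behind the pedestal; origin under its centre. Leave alone.
- wrench: Steel wrench, 180 mm long, lying loose near the robot; origin near its middle. Leave alone.
- plug: Brass pipe plug, 34 mm across, 34 mm high, standing loose near the robot; origin under its centre. Leave alone.
Not all that is in view belongs to the job. Leave any red look-alike of the part that bears yellow_lid alone.

How it is judged:
By the outcome, as a careful person would: the job done as asked, in the order asked, and still so for the second after the job is handed in, with the robot touching nothing.
It also fails if it takes over 48 s, if anything falls off the work surface, if the arm or the gripper's body presses on something with over 40 N, if the wrist force passes 120 N, or if a joint passes its speed limit or range.

ROBOT

A 7-joint arm with a two-finger parallel gripper is mounted at the origin on the work surface. World frame = base frame: x ahead of the robot, y to its left, z up, the work surface at z = 0. Lengths are in mm, angles in rad, forces in N, time in s.
With the tool pointing down it reaches from about 425 to 875 mm from the base axis. Payload 8.4 kg.
Tool frame: the origin (TCP) lies between the finger pads; the fingertips stand 22 mm ahead of it and the grasp point (between the pads) lies 3 mm ahead of it (robot.tip_extent is the x of the fingertips in the tool frame, in mm); x points along the fingers, z is the direction in which the jaws open and shut, and the axes are right-handed (so a half turn about x gives the same grasp; the last joint's range is limited). The gripper opens to 87 mm and grips with 3 to 60 N. Pads are 19 mm wide; open, the fingers measure 117 mm over their backs; the gripper's body (75 mm by 190 mm) begins 51 mm behind the grasp point.
Start: joints at [-1.369, 0.333, 0.04, 1.465, -0.013, 1.343, -0.059], TCP at [192.586, 620.786, 244.546] pointing down, gripper open.
Joint ranges: [-2.58, 2.58], [-0.38, 2.09], [-1.3, 1.39], [0.25, 2.4], [-1.5, 4.64], [0.08, 2.09], [-2.65, 2.65]. Speed limits (rad/s): [2.22, 2.22, 2.79, 2.79, 3.14, 3.14, 3.14].

INTERFACE

Orientations are given as a rotation vector (axis times angle).
In Python, from station import robot gives the robot as it stands.
- The arm moves only by the tool drive_tool, never from a script. Its argument "motion" is a list of rows, each an object of numbers: "tx", "ty", "tz": the shift along the tool's x, y, z in m; "ax", "ay", "az": the turn, a rotation vector about the tool's x, y, z in rad; "gripper": the opening, from 0 (shut) to 1 (fully open). A call has 1 to 5 rows; each row is the pose to reach, as a shift and turn from the pose commanded when the call began, along the tool's axes at that moment; what a row does not reach only later rows make up. A row lasts 1/8 s, in which the tool goes at most 62.5 mm and 10.7 degrees, less where a joint would pass 70% of its speed; a pose out of reach is approached as far as the arm can. A call with a gripper value outside its range is refused whole. The fingers move at their own pace and stop on an object; the grip force is fixed at half the most. Time passes only in rows, so rows that repeat a pose let the fingers close. It gives the time, the measured TCP pose, the force and the opening at its end, in the units of the state.
- robot.sense(): the state, without advancing time (a new reading comes with each control period).
- robot.camera(name): name is "scene" or "top" or "wrist"; returns a dict with "pixels" (384x512x3 uint8, blue, green, red), "camera_matrix" (3x3 intrinsics, pixels), "distortion" ([k1, k2, p1, p2, k3] as OpenCV has them; the pictures are not rectified), "R" (3x3) and "t" (3): a world point X has camera coordinates R X + t; the wrist camera has in their place "hand_eye" (4x4, takes a point from camera to tool coordinates, whose origin is the TCP and whose axes are the tool frame's). Camera axes: x right, y down, z forward; pixel columns grow to the right and rows downward; lengths in mm; the calibration is good to about 2 mm. A picture is of the moment at which its call begins: read the wrist's pose just before it. There is no depth.
- robot.close_job(): hands the job in, once; it reports no verdict.
The state is a dict: "time_s": time; "joints": joint angles; "qd": joint speeds; "joint_torque": joint torques, N m; "eef_pos": TCP position; "ee_rot": TCP orientation; "wrist_force": force on the tool from outside, world axes, zero at the start; "torque": the same for the moment, N m; "gripper_width": finger opening in mm.
Only numpy, scipy, OpenCV 4.12 (cv2) and the standard library are available. Lean on these libraries where they do the work, as an engineer would, in place of code of your own. Each camera call takes 0.05 s, during which the arm holds its last target.

## Working session

There is one attempt and no reset: what is moved stays moved. The work goes in short steps, Python scripts to look and compute and a tool call to move; the robot and the scene stay as the last step left them, time stands still between calls to the robot, and variables do not carry over. Pictures are saved under pics/ and viewed, and the job is handed in when it is done.

Besides the shell and the picture viewer there is one more tool, called by a JSON object that holds its "method" and its "body", one argument or row to a line. drive_tool: Moves the arm, as the interface text tells. Its arguments: {"type":"object","properties":{"motion":{"type":"array"}},"required":["motion"]}

```bash
mkdir -p pics; ls; cat > h.py <<'E'
import numpy as np,cv2
from station import robot
from scipy.spatial.transform import Rotation as Ro
def snap(n,f):
    c=robot.camera(n); cv2.imwrite('pics/'+f,c['pixels']); np.save('pics/'+f+'.npy',c,allow_pickle=True); return c
def load(f): return np.load('pics/'+f+'.npy',allow_pickle=True).item()
def ray(c,uv):
    p=cv2.undistortPoints(np.array([[uv]],float),np.array(c['camera_matrix']),np.array(c['distortion'])).ravel()
    R=np.array(c['R']);t=np.array(c['t'])
    return -R.T@t, R.T@np.array([p[0],p[1],1])
def onz(c,uv,z):
    o,d=ray(c,uv); return o+d*(z-o[2])/d[2]
def proj(c,X):
    R=np.array(c['R']);t=np.array(c['t'])
    return cv2.projectPoints(np.array(X,float).reshape(-1,1,3),cv2.Rodrigues(R)[0],t.astype(float),np.array(c['camera_matrix']),np.array(c['distortion']))[0].reshape(-1,2)
E
python3 - <<'E'
from h import *
print(robot.sense())
for n in('scene','top','wrist'):
    c=snap(n,n+'0.png'); 
    if n!='wrist': print(n,-np.array(c['R']).T@np.array(c['t']))
E
```

```text
pics
{'time_s': 0.0, 'joints': array([-1.36919537,  0.33392832,  0.03986097,  1.46625732, -0.01344272,
        1.34322845, -0.05847655]), 'qd': array([-0.00172888, -0.00087467,  0.00097092,  0.00055041, -0.00073668,
       -0.00016927, -0.00068273]), 'joint_torque': array([ 1.74839392e-04, -6.56357288e+01,  1.33540213e+00, -4.03803420e+01,
       -5.96567220e-02,  4.45946690e-02,  1.74156507e-04]), 'eef_pos': array([192.46832665, 620.42711144, 243.6545876 ]), 'ee_rot': array([-0.98580378,  1.33785989,  0.98419067]), 'wrist_force': array([-0.04046952,  0.40431508, -0.02205322]), 'torque': array([0.00951209, 0.04891125, 0.06143572]), 'gripper_width': 87.13024330177764}
scene [1070.30808731  322.42331558  760.97748055]
top [ 290.16712889  -65.30170628 1075.75839672]
```

View pics/scene0.png

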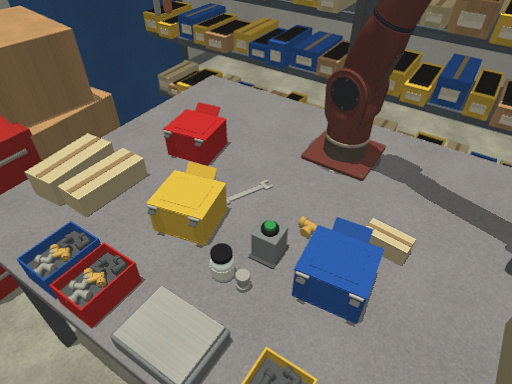

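View pics/top0.png

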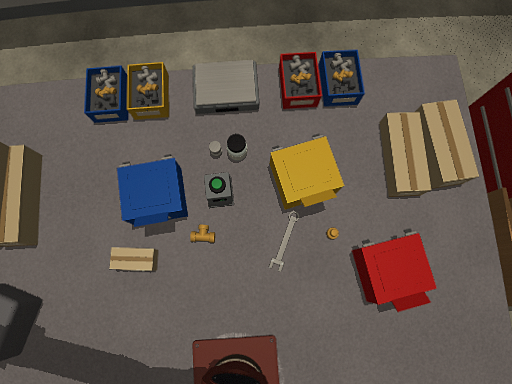

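View pics/wrist0.png

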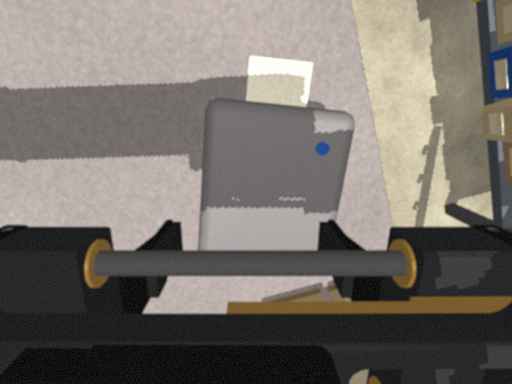

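The top view has +x up in the picture. The yellow bin is at about (307,170) with its tab at (322,197). The look-alike is the red bin at (395,268), to be left alone, and the blue bin is at (152,190). The green button is at (217,185). The wrench (285,240) and plug (333,233) lie near the yellow bin's front. Next I'll measure the points.

```bash
python3 - <<'E'
from h import *
T=load('top0.png');S=load('scene0.png')
def show(c,x0,y0,x1,y1,k,f):
    cv2.imwrite('pics/'+f,cv2.resize(c['pixels'][y0:y1,x0:x1],None,fx=k,fy=k,interpolation=cv2.INTER_CUBIC))
show(T,190,120,350,280,3.7,'topc.png'); show(S,140,150,300,270,4.5,'scenec.png')
for n,c in(('T',T),('S',S)):
    h=cv2.cvtColor(c['pixels'],cv2.COLOR_BGR2HSV)
    g=cv2.inRange(h,(50,120,60),(75,255,255)); k,l,s,ct=cv2.connectedComponentsWithStats(g)
    print(n,[(s[i],ct[i]) for i in range(1,k) if s[i][4]>20])
    y=cv2.inRange(h,(20,150,120),(32,255,255)); k,l,s,ct=cv2.connectedComponentsWithStats(y)
    for i in range(1,k):
        if s[i][4]>800:
            cn=cv2.findContours((l==i).astype('uint8'),0,2)[0][0]
            print(n,s[i],cv2.approxPolyDP(cn,3,True).reshape(-1,2).tolist())
E
```

```text
T [(array([211, 178,  11,  11,  88], dtype=int32), array([216.32954545, 183.13636364]))]
T [ 271  136   73   71 3396] [[325, 136], [271, 152], [287, 202], [300, 198], [305, 206], [335, 197], [332, 189], [343, 185]]
S [(array([264, 221,  12,  10, 103], dtype=int32), array([269.63106796, 225.48543689]))]
S [ 147  162   79   82 3373] [[189, 162], [185, 173], [175, 170], [147, 203], [159, 208], [165, 233], [197, 243], [186, 216], [202, 219], [225, 183], [213, 179], [216, 168]]
```

View pics/topc.png

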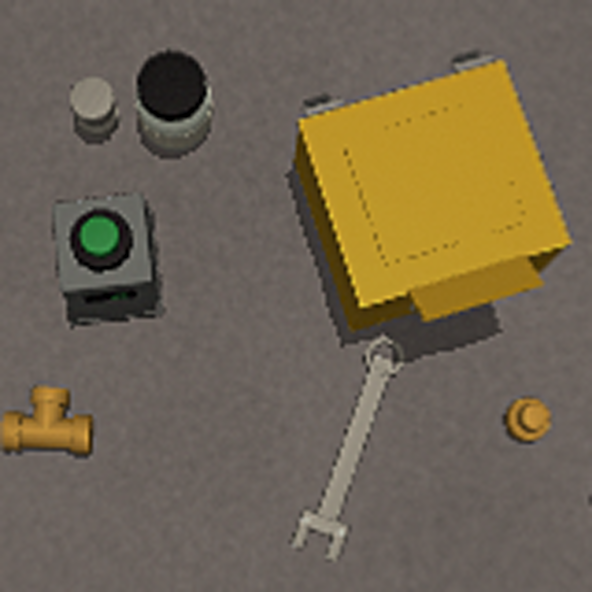

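View pics/scenec.png

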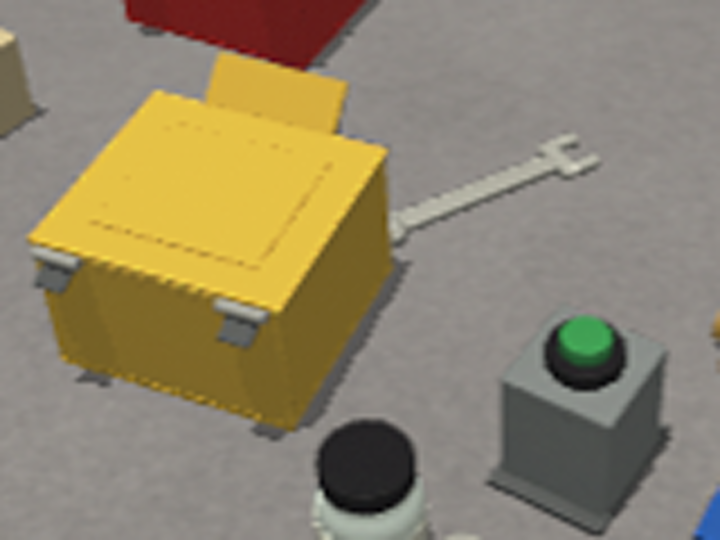

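```bash
python3 - <<'E'
from h import *
T=load('top0.png');S=load('scene0.png')
t=lambda a,b:(190+a/3.7-.37,120+b/3.7-.37)
s=lambda a,b:(140+a/4.5-.4,150+b/4.5-.4)
for n,a,z in(('RL',(299,119),102),('RR',(501,61),102),('FR',(570,240),102),('FL',(360,307),102),('tabL',(425,320),127),('tabR',(543,285),127)): print(n,onz(T,t(*a),z).round(1))
for n,a,z in(('RL',(275,313),102),('RR',(30,240),102),('FR',(155,90),102),('FL',(386,150),102),('tabL',(348,82),127),('tabR',(220,53),127)): print('S',n,onz(S,s(*a),z).round(1))
# button triangulate
A=[ray(T,(216.33,183.1)),ray(S,(269.6,225.5))]
M=sum(np.eye(3)-np.outer(d,d)/(d@d) for o,d in A);b=sum((np.eye(3)-np.outer(d,d)/(d@d))@o for o,d in A)
print('btn',np.linalg.solve(M,b)); print(onz(T,(216.33,183.1),100),onz(S,(269.6,225.5),100))
print('plug',onz(T,t(530,415),34),'wr',onz(T,t(383,350),5),onz(T,t(320,535),5))
print('tee',onz(T,t(48,420),15),'coup',onz(T,t(93,90),50),'jar',onz(T,t(172,85),85), 'blue FR', onz(T,(186,218),102),onz(T,(175,157),102))
print(Ro.from_rotvec(robot.sense()['ee_rot']).as_matrix().round(3))
E
```

```text
RL [ 612.3 -137.2  102. ]
RR [ 647.7 -293.8  102. ]
FR [ 505.4 -328.5  102. ]
FL [ 466.6 -169.6  102. ]
tabL [ 449.4 -211.9  127. ]
tabR [ 468.5 -298.4  127. ]
S RL [ 612.4 -137.8  102. ]
S RR [ 646.7 -293.8  102. ]
S FR [ 501.6 -330.5  102. ]
S FL [ 466. -171.  102.]
S tabL [ 449.7 -211.5  127. ]
S tabR [ 471.7 -297.7  127. ]
btn [534.13706384  16.57367856 101.73763837]
[534.42871767  16.99107515 100.        ] [532.85452586  15.48924633 100.        ]
plug [ 385.76879367 -299.30142501   34.        ] wr [ 448.29250901 -195.07553869    5.        ] [ 307.98704714 -133.18795896    5.        ]
tee [410.40663786  71.19868037  15.        ] coup [665.47725879  19.98910726  50.        ] jar [652.25794103 -43.60445581  85.        ] blue FR [444.00017659 102.61354771 102.        ] [616.59911685 127.74260302 102.        ]
[[-0.    -0.955  0.296]
 [-0.001  0.296  0.955]
 [-1.    -0.    -0.001]]
```

```bash
cat >> h.py <<'E'
H=np.array([630,-215.6,100.]);yaw=0.2275
u=np.array([np.cos(yaw),np.sin(yaw),0])
def rows(P,Q,wps):
    "P pos mm, Q Rotation commanded; wps list of (pos,Rot)"
    for p,q in wps:
        d=Q.inv().apply(np.array(p)-P)/1000; r=(Q.inv()*q).as_rotvec()
        print('{"tx":%.3f,"ty":%.3f,"tz":%.3f,"ax":%.3f,"ay":%.3f,"az":%.3f,"gripper":0}'%(*d,*r))
E
cat > plan1.py <<'E'
from h import *
s=robot.sense();P=np.array([192.586,620.786,244.546]);Q=Ro.from_rotvec(s['ee_rot'])
# exact vertical
def down(a): # tool z azimuth a
    z=np.array([np.cos(a),np.sin(a),0]);x=np.array([0,0,-1.]);return Ro.from_matrix(np.c_[x,np.cross(z,x),z])
N=20;a0=np.arctan2(P[1],P[0]);r0=np.hypot(*P[:2]);g=(H+u*-217.5)[:2];a1=np.arctan2(g[1],g[0]);r1=np.hypot(*g)
az=[a0+(a1-a0)*k/N for k in range(N+1)];r=[r0+(r1-r0)*k/N for k in range(N+1)]
y0=np.deg2rad(72.8);y1=yaw-np.pi/2
W=[(np.array([r[k]*np.cos(az[k]),r[k]*np.sin(az[k]),244.5]),down(y0+(y1-y0)*k/N)) for k in range(N+1)]
W[0]=(P,down(y0))
for c in range(4):
    print(c); rows(*W[5*c],W[5*c+1:5*c+6])
E
python3 plan1.py
```

```text
0
{"tx":0.000,"ty":-0.059,"tz":-0.010,"ax":0.131,"ay":0.000,"az":0.000,"gripper":0}
{"tx":0.000,"ty":-0.116,"tz":-0.026,"ax":0.261,"ay":0.000,"az":0.000,"gripper":0}
{"tx":0.000,"ty":-0.170,"tz":-0.047,"ax":0.392,"ay":0.000,"az":0.000,"gripper":0}
{"tx":0.000,"ty":-0.222,"tz":-0.072,"ax":0.523,"ay":0.000,"az":0.000,"gripper":0}
{"tx":0.000,"ty":-0.270,"tz":-0.102,"ax":0.653,"ay":0.000,"az":0.000,"gripper":0}
1
{"tx":0.000,"ty":-0.056,"tz":0.001,"ax":0.131,"ay":0.000,"az":0.000,"gripper":0}
{"tx":0.000,"ty":-0.112,"tz":-0.004,"ax":0.261,"ay":0.000,"az":0.000,"gripper":0}
{"tx":0.000,"ty":-0.165,"tz":-0.014,"ax":0.392,"ay":0.000,"az":0.000,"gripper":0}
{"tx":0.000,"ty":-0.218,"tz":-0.028,"ax":0.523,"ay":0.000,"az":0.000,"gripper":0}
{"tx":0.000,"ty":-0.268,"tz":-0.047,"ax":0.653,"ay":0.000,"az":0.000,"gripper":0}
2
{"tx":0.000,"ty":-0.052,"tz":0.010,"ax":0.131,"ay":0.000,"az":0.000,"gripper":0}
{"tx":0.000,"ty":-0.103,"tz":0.016,"ax":0.261,"ay":0.000,"az":0.000,"gripper":0}
{"tx":0.000,"ty":-0.155,"tz":0.016,"ax":0.392,"ay":0.000,"az":0.000,"gripper":0}
{"tx":0.000,"ty":-0.205,"tz":0.012,"ax":0.523,"ay":0.000,"az":0.000,"gripper":0}
{"tx":0.000,"ty":-0.254,"tz":0.003,"ax":0.653,"ay":0.000,"az":0.000,"gripper":0}
3
{"tx":0.000,"ty":-0.046,"tz":0.018,"ax":0.131,"ay":0.000,"az":0.000,"gripper":0}
{"tx":0.000,"ty":-0.092,"tz":0.032,"ax":0.261,"ay":0.000,"az":0.000,"gripper":0}
{"tx":0.000,"ty":-0.139,"tz":0.041,"ax":0.392,"ay":0.000,"az":-0.000,"gripper":0}
{"tx":0.000,"ty":-0.186,"tz":0.046,"ax":0.523,"ay":0.000,"az":0.000,"gripper":0}
{"tx":0.000,"ty":-0.232,"tz":0.046,"ax":0.653,"ay":0.000,"az":-0.000,"gripper":0}
```

{"method": "drive_tool", "body": {
  "motion": [
    {"ty": -0.059, "tz": -0.01, "ax": 0.13, "gripper": 0},
    {"ty": -0.116, "tz": -0.026, "ax": 0.26, "gripper": 0},
    {"ty": -0.17, "tz": -0.047, "ax": 0.39, "gripper": 0},
    {"ty": -0.222, "tz": -0.072, "ax": 0.52, "gripper": 0},
    {"ty": -0.27, "tz": -0.102, "ax": 0.65, "gripper": 0}
  ]
}}

```text
$.motion[0]: bad value
```

Every field may be required.

{"method": "drive_tool", "body": {
  "motion": [
    {"tx": 0, "ty": -0.059, "tz": -0.01, "ax": 0.13, "ay": 0, "az": 0, "gripper": 0},
    {"tx": 0, "ty": -0.116, "tz": -0.026, "ax": 0.26, "ay": 0, "az": 0, "gripper": 0},
    {"tx": 0, "ty": -0.17, "tz": -0.047, "ax": 0.39, "ay": 0, "az": 0, "gripper": 0},
    {"tx": 0, "ty": -0.222, "tz": -0.072, "ax": 0.52, "ay": 0, "az": 0, "gripper": 0},
    {"tx": 0, "ty": -0.27, "tz": -0.102, "ax": 0.65, "ay": 0, "az": 0, "gripper": 0}
  ]
}}

```text
time_s: 0.78
eef_pos: [421.6, 441.8, 244.2]
ee_rot: [-0.482, 1.517, 0.482]
wrist_force: [1.0, 0.7, -0.1]
gripper_width: 44.7
```

{"method": "drive_tool", "body": {
  "motion": [
    {"tx": 0, "ty": -0.056, "tz": 0.001, "ax": 0.13, "ay": 0, "az": 0, "gripper": 0},
    {"tx": 0, "ty": -0.112, "tz": -0.004, "ax": 0.26, "ay": 0, "az": 0, "gripper": 0},
    {"tx": 0, "ty": -0.165, "tz": -0.014, "ax": 0.39, "ay": 0, "az": 0, "gripper": 0},
    {"tx": 0, "ty": -0.218, "tz": -0.028, "ax": 0.52, "ay": 0, "az": 0, "gripper": 0},
    {"tx": 0, "ty": -0.268, "tz": -0.047, "ax": 0.65, "ay": 0, "az": 0, "gripper": 0}
  ]
}}

```text
time_s: 1.4
eef_pos: [538.2, 196.0, 244.4]
ee_rot: [0.027, 1.571, -0.027]
wrist_force: [1.3, -0.0, 0.0]
gripper_width: 1.5
```

{"method": "drive_tool", "body": {
  "motion": [
    {"tx": 0, "ty": -0.052, "tz": 0.01, "ax": 0.13, "ay": 0, "az": 0, "gripper": 0},
    {"tx": 0, "ty": -0.103, "tz": 0.016, "ax": 0.26, "ay": 0, "az": 0, "gripper": 0},
    {"tx": 0, "ty": -0.155, "tz": 0.016, "ax": 0.39, "ay": 0, "az": 0, "gripper": 0},
    {"tx": 0, "ty": -0.205, "tz": 0.012, "ax": 0.52, "ay": 0, "az": 0, "gripper": 0},
    {"tx": 0, "ty": -0.254, "tz": 0.003, "ax": 0.65, "ay": 0, "az": 0, "gripper": 0}
  ]
}}

```text
time_s: 2.02
eef_pos: [532.7, -57.8, 244.4]
ee_rot: [0.536, 1.504, -0.536]
wrist_force: [0.0, -0.7, 0.0]
gripper_width: 0.1
```

```bash
python3 - <<'E'
from h import *
s=robot.sense();print(s['joints'].round(2),s['eef_pos'].round(1));print(Ro.from_rotvec(s['ee_rot']).as_matrix().round(3))
E
```

```text
[-0.64  0.1   0.72  1.77 -0.07  1.29 -0.59] [532.7 -57.8 244.4]
[[-0.     0.632  0.775]
 [-0.     0.775 -0.632]
 [-1.    -0.     0.   ]]
```

{"method": "drive_tool", "body": {
  "motion": [
    {"tx": 0, "ty": -0.046, "tz": 0.018, "ax": 0.13, "ay": 0, "az": 0, "gripper": 0},
    {"tx": 0, "ty": -0.092, "tz": 0.032, "ax": 0.26, "ay": 0, "az": 0, "gripper": 0},
    {"tx": 0, "ty": -0.139, "tz": 0.041, "ax": 0.39, "ay": 0, "az": 0, "gripper": 0},
    {"tx": 0, "ty": -0.186, "tz": 0.046, "ax": 0.52, "ay": 0, "az": 0, "gripper": 0},
    {"tx": 0, "ty": -0.232, "tz": 0.046, "ax": 0.66, "ay": 0, "az": 0, "gripper": 0}
  ]
}}

```text
time_s: 2.65
eef_pos: [421.9, -266.7, 244.5]
ee_rot: [1.041, 1.308, -1.041]
wrist_force: [1.7, 0.3, 0.2]
gripper_width: 0.5
```

```bash
cat > st.py <<'E'
from h import *
s=robot.sense();print(s['time_s'],s['joints'].round(2),s['eef_pos'].round(1),s['wrist_force'].round(1));M=Ro.from_rotvec(s['ee_rot']).as_matrix();print(M.round(3))
d=s['eef_pos']-H; print('lid frame fwd %.1f side(h) %.1f z %.1f'%(d@u, d@np.array([u[1],-u[0],0]), d[2]))
E
python3 st.py; python3 -c "
from h import *
snap('top','top1.png');snap('scene','scene1.png')"
```

```text
2.65 [-0.45 -0.01  0.93  1.86  0.01  1.29 -0.86] [ 421.9 -266.7  244.5] [1.7 0.3 0.2]
[[-0.     0.975  0.224]
 [-0.     0.224 -0.975]
 [-1.    -0.     0.   ]]
lid frame fwd -214.3 side(h) 2.8 z 144.5
```

{"method": "drive_tool", "body": {
  "motion": [
    {"tx": 0.04, "ty": 0, "tz": -0.003, "ax": 0, "ay": 0, "az": 0, "gripper": 0},
    {"tx": 0.085, "ty": 0, "tz": -0.003, "ax": 0, "ay": 0, "az": 0, "gripper": 0},
    {"tx": 0.113, "ty": 0, "tz": -0.003, "ax": 0, "ay": 0, "az": 0, "gripper": 0},
    {"tx": 0.113, "ty": 0.01, "tz": -0.003, "ax": 0, "ay": 0, "az": 0, "gripper": 0},
    {"tx": 0.113, "ty": 0.02, "tz": -0.003, "ax": 0, "ay": 0, "az": 0, "gripper": 0}
  ]
}}

```text
time_s: 3.38
eef_pos: [443.3, -257.7, 132.7]
ee_rot: [1.037, 1.309, -1.036]
wrist_force: [0.5, -0.1, 0.7]
gripper_width: 0.0
```

```bash
python3 st.py; python3 - <<'E'
from h import *
snap('top','top2.png');c=snap('scene','scene2.png')
cv2.imwrite('pics/scene2c.png',cv2.resize(c['pixels'][80:270,130:300],None,fx=3,fy=3,interpolation=2))
def Rcw(v,t): return np.array([v[0]*np.cos(t)+v[1]*np.sin(t),-v[0]*np.sin(t)+v[1]*np.cos(t)])
for d in range(0,111,6):
    t=np.deg2rad(d);E=Rcw((-175,27),t);tip=E+Rcw((-2,-18),max(0,t-np.pi/4))
    T=tip+np.array([-9.5,22]); print(d,'TCP fwd,z',T.round(1))
E
```

```text
3.375 [-0.39  0.2   0.93  1.97 -0.18  1.06 -0.72] [ 443.3 -257.7  132.7] [ 0.5 -0.1  0.7]
[[ 0.001  0.973  0.229]
 [-0.     0.229 -0.973]
 [-1.     0.001  0.001]]
lid frame fwd -191.3 side(h) -1.1 z 32.7
0 TCP fwd,z [-186.5   31. ]
6 TCP fwd,z [-182.7   49.1]
12 TCP fwd,z [-177.1   66.8]
18 TCP fwd,z [-169.6   83.8]
24 TCP fwd,z [-160.4   99.8]
30 TCP fwd,z [-149.6  114.9]
36 TCP fwd,z [-137.2  128.7]
42 TCP fwd,z [-123.5  141.2]
48 TCP fwd,z [-109.5  152.2]
54 TCP fwd,z [-95.3 162. ]
60 TCP fwd,z [-80.2 170.2]
66 TCP fwd,z [-64.3 176.8]
72 TCP fwd,z [-47.9 181.6]
78 TCP fwd,z [-31.  184.8]
84 TCP fwd,z [-13.8 186.1]
90 TCP fwd,z [  3.4 185.7]
96 TCP fwd,z [ 20.4 183.4]
102 TCP fwd,z [ 37.1 179.4]
108 TCP fwd,z [ 53.3 173.7]
```

View pics/scene2c.png

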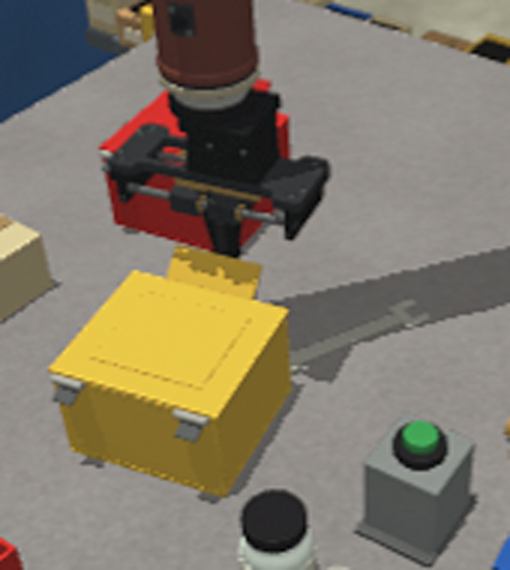

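{"method": "drive_tool", "body": {
  "motion": [
    {"tx": 0.002, "ty": 0.009, "tz": 0.001, "ax": 0, "ay": 0, "az": 0, "gripper": 0},
    {"tx": -0.016, "ty": 0.013, "tz": 0.001, "ax": 0, "ay": 0, "az": 0, "gripper": 0},
    {"tx": -0.034, "ty": 0.018, "tz": 0.001, "ax": 0, "ay": 0, "az": 0, "gripper": 0}
  ]
}}

```text
time_s: 3.85
eef_pos: [456.9, -255.5, 165.5]
ee_rot: [1.038, 1.313, -1.042]
wrist_force: [-7.8, -0.2, 0.8]
gripper_width: 0.5
```

```bash
python3 st.py; python3 - <<'E'
from h import *
c=snap('scene','scene3.png')
cv2.imwrite('pics/scene3c.png',cv2.resize(c['pixels'][80:270,130:300],None,fx=3,fy=3,interpolation=2))
E
```

```text
3.85 [-0.41  0.19  0.94  1.9  -0.16  1.14 -0.76] [ 456.9 -255.5  165.5] [-7.8 -0.2  0.8]
[[-0.005  0.974  0.227]
 [ 0.001  0.227 -0.974]
 [-1.    -0.005 -0.002]]
lid frame fwd -177.7 side(h) -0.2 z 65.5
```

View pics/scene3c.png

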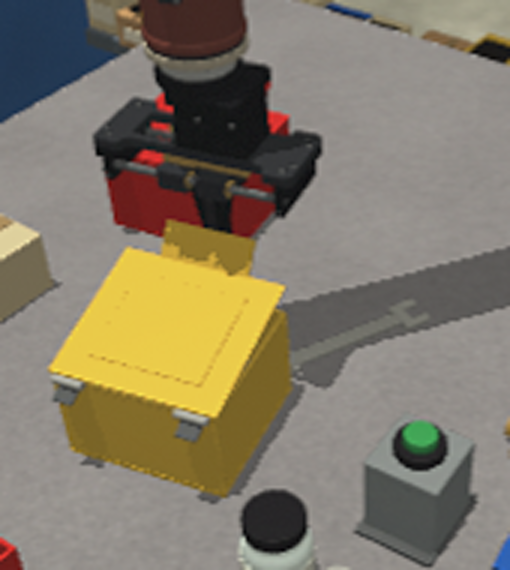

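{"method": "drive_tool", "body": {
  "motion": [
    {"tx": -0.017, "ty": 0.008, "tz": 0, "ax": 0, "ay": 0, "az": 0, "gripper": 0},
    {"tx": -0.033, "ty": 0.017, "tz": 0, "ax": 0, "ay": 0, "az": 0, "gripper": 0},
    {"tx": -0.048, "ty": 0.028, "tz": 0, "ax": 0, "ay": 0, "az": 0, "gripper": 0},
    {"tx": -0.062, "ty": 0.04, "tz": 0, "ax": 0, "ay": 0, "az": 0, "gripper": 0},
    {"tx": -0.074, "ty": 0.054, "tz": 0, "ax": 0, "ay": 0, "az": 0, "gripper": 0}
  ]
}}

```text
time_s: 4.53
eef_pos: [511.9, -243.0, 240.9]
ee_rot: [1.039, 1.309, -1.038]
wrist_force: [-2.1, -0.9, 2.4]
gripper_width: 0.2
```

```bash
python3 st.py; python3 - <<'E'
from h import *
c=snap('scene','scene4.png')
cv2.imwrite('pics/scene4c.png',cv2.resize(c['pixels'][50:270,130:300],None,fx=2.7,fy=2.7,interpolation=2))
E
```

```text
4.525 [-0.43  0.22  0.93  1.71 -0.18  1.3  -0.8 ] [ 511.9 -243.   240.9] [-2.1 -0.9  2.4]
[[ 0.     0.974  0.228]
 [ 0.     0.228 -0.974]
 [-1.     0.    -0.   ]]
lid frame fwd -121.3 side(h) 0.1 z 140.9
```

View pics/scene4c.png

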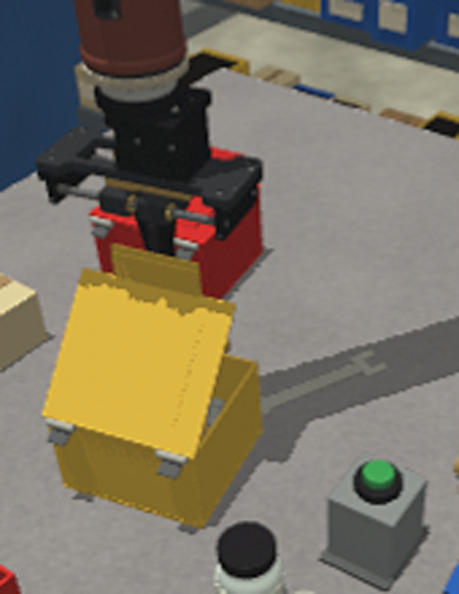

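{"method": "drive_tool", "body": {
  "motion": [
    {"tx": -0.011, "ty": 0.015, "tz": 0, "ax": 0, "ay": 0, "az": 0, "gripper": 0},
    {"tx": -0.021, "ty": 0.03, "tz": 0, "ax": 0, "ay": 0, "az": 0, "gripper": 0},
    {"tx": -0.029, "ty": 0.045, "tz": 0, "ax": 0, "ay": 0, "az": 0, "gripper": 0},
    {"tx": -0.036, "ty": 0.061, "tz": 0, "ax": 0, "ay": 0, "az": 0, "gripper": 0},
    {"tx": -0.041, "ty": 0.077, "tz": 0, "ax": 0, "ay": 0, "az": 0, "gripper": 0}
  ]
}}

```text
time_s: 5.2
eef_pos: [587.6, -224.6, 281.0]
ee_rot: [1.038, 1.309, -1.037]
wrist_force: [-0.8, -0.2, 0.4]
gripper_width: 0.6
```

```bash
python3 st.py; python3 - <<'E'
from h import *
c=snap('scene','scene5.png')
cv2.imwrite('pics/scene5c.png',cv2.resize(c['pixels'][50:270,130:300],None,fx=2.7,fy=2.7,interpolation=2))
E
```

```text
5.2 [-0.38  0.36  0.89  1.5  -0.28  1.41 -0.82] [ 587.6 -224.6  281. ] [-0.8 -0.2  0.4]
[[ 0.001  0.973  0.229]
 [ 0.     0.229 -0.973]
 [-1.     0.001  0.   ]]
lid frame fwd -43.3 side(h) -0.8 z 181.0
```

View pics/scene5c.png

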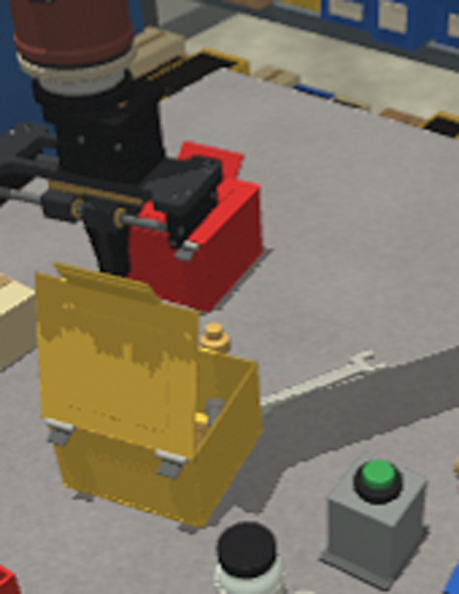

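{"method": "drive_tool", "body": {
  "motion": [
    {"tx": -0.003, "ty": 0.017, "tz": 0, "ax": 0, "ay": 0, "az": 0, "gripper": 0},
    {"tx": -0.004, "ty": 0.034, "tz": 0, "ax": 0, "ay": 0, "az": 0, "gripper": 0},
    {"tx": -0.004, "ty": 0.051, "tz": 0, "ax": 0, "ay": 0, "az": 0, "gripper": 0},
    {"tx": -0.002, "ty": 0.068, "tz": 0, "ax": 0, "ay": 0, "az": 0, "gripper": 0},
    {"tx": 0.002, "ty": 0.085, "tz": 0, "ax": 0, "ay": 0, "az": 0, "gripper": 0}
  ]
}}

```text
time_s: 5.88
eef_pos: [670.3, -205.2, 278.6]
ee_rot: [1.038, 1.309, -1.037]
wrist_force: [0.1, -0.7, 0.6]
gripper_width: 0.7
```

```bash
python3 st.py; python3 - <<'E'
from h import *
c=snap('scene','scene6.png')
cv2.imwrite('pics/scene6c.png',cv2.resize(c['pixels'][50:270,100:300],None,fx=2.7,fy=2.7,interpolation=2))
E
```

```text
5.875 [-0.31  0.53  0.84  1.3  -0.39  1.48 -0.84] [ 670.3 -205.2  278.6] [ 0.1 -0.7  0.6]
[[ 0.001  0.973  0.229]
 [ 0.     0.229 -0.973]
 [-1.     0.     0.   ]]
lid frame fwd 41.6 side(h) -1.1 z 178.6
```

View pics/scene6c.png

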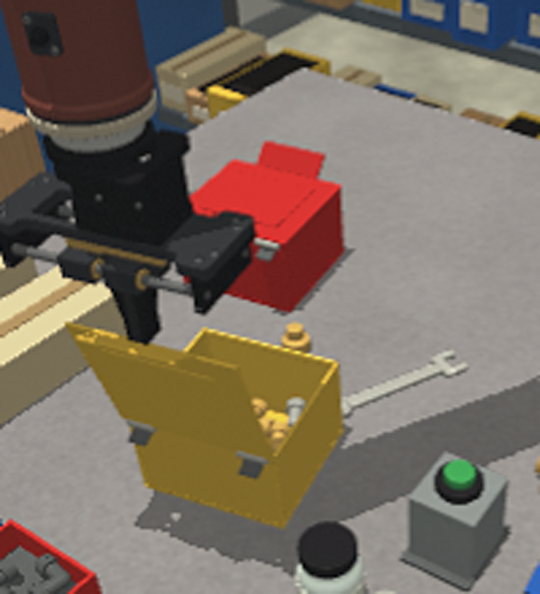

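{"method": "drive_tool", "body": {
  "motion": [
    {"tx": -0.03, "ty": -0.04, "tz": 0, "ax": 0, "ay": 0, "az": 0, "gripper": 0},
    {"tx": -0.03, "ty": -0.06, "tz": -0.05, "ax": 0, "ay": 0, "az": 0, "gripper": 0},
    {"tx": -0.02, "ty": -0.07, "tz": -0.1, "ax": 0, "ay": 0, "az": 0, "gripper": 0},
    {"tx": 0, "ty": -0.08, "tz": -0.15, "ax": 0, "ay": 0, "az": 0, "gripper": 0},
    {"tx": 0.02, "ty": -0.082, "tz": -0.2, "ax": 0, "ay": 0, "az": 0, "gripper": 0}
  ]
}}

```text
time_s: 6.55
eef_pos: [543.0, -28.3, 258.1]
ee_rot: [1.039, 1.31, -1.037]
wrist_force: [0.7, 1.2, 0.2]
gripper_width: 0.0
```

{"method": "drive_tool", "body": {
  "motion": [
    {"tx": 0.02, "ty": 0, "tz": -0.047, "ax": 0, "ay": 0, "az": 0, "gripper": 0},
    {"tx": 0.06, "ty": 0, "tz": -0.047, "ax": 0, "ay": 0, "az": 0, "gripper": 0},
    {"tx": 0.1, "ty": 0, "tz": -0.047, "ax": 0, "ay": 0, "az": 0, "gripper": 0},
    {"tx": 0.12, "ty": 0, "tz": -0.047, "ax": 0, "ay": 0, "az": 0, "gripper": 0},
    {"tx": 0.12, "ty": 0, "tz": -0.047, "ax": 0, "ay": 0, "az": 0, "gripper": 0}
  ]
}}

```text
time_s: 7.18
eef_pos: [532.3, 16.0, 137.4]
ee_rot: [1.036, 1.311, -1.04]
wrist_force: [-0.0, -0.3, 0.3]
gripper_width: 0.3
```

```bash
python3 st.py; python3 - <<'E'
from h import *
c=snap('scene','scene7.png')
cv2.imwrite('pics/scene7c.png',cv2.resize(c['pixels'][130:300,100:350],None,fx=3,fy=3,interpolation=2))
c=snap('top','top7.png')
E
```

```text
7.175 [-0.83  0.23  0.81  1.91 -0.19  1.08 -1.28] [532.3  16.  137.4] [-0.  -0.3  0.3]
[[-0.003  0.974  0.228]
 [-0.001  0.228 -0.974]
 [-1.    -0.003  0.   ]]
lid frame fwd -42.9 side(h) -247.7 z 37.4
```

View pics/scene7c.png

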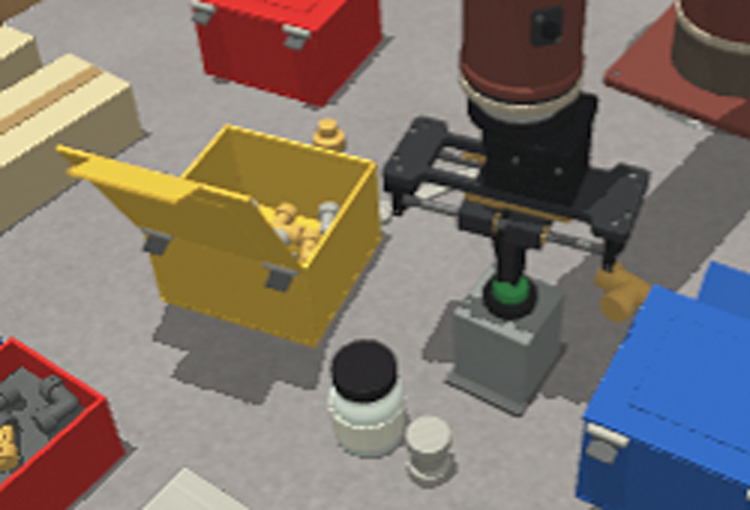

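View pics/top7.png

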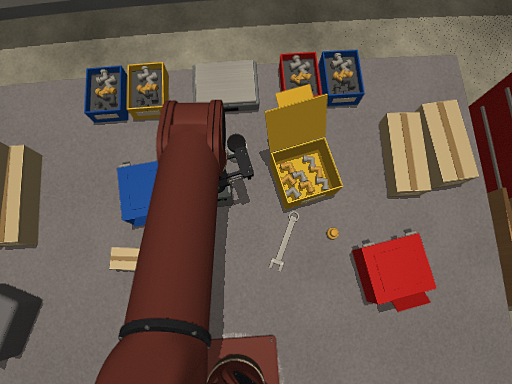

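The lid stays open past vertical and the fingertips are centred over the green button. Pressing down in small steps.

{"method": "drive_tool", "body": {
  "motion": [
    {"tx": 0.006, "ty": 0.001, "tz": 0, "ax": 0, "ay": 0, "az": 0, "gripper": 0},
    {"tx": 0.012, "ty": 0.001, "tz": 0, "ax": 0, "ay": 0, "az": 0, "gripper": 0},
    {"tx": 0.015, "ty": 0.001, "tz": 0, "ax": 0, "ay": 0, "az": 0, "gripper": 0}
  ]
}}

```text
time_s: 7.65
eef_pos: [535.0, 16.8, 123.8]
ee_rot: [1.038, 1.309, -1.036]
wrist_force: [1.1, 0.6, 2.8]
gripper_width: 0.6
```

{"method": "drive_tool", "body": {
  "motion": [
    {"tx": 0.002, "ty": 0, "tz": 0, "ax": 0, "ay": 0, "az": 0, "gripper": 0},
    {"tx": 0.003, "ty": 0, "tz": 0, "ax": 0, "ay": 0, "az": 0, "gripper": 0}
  ]
}}

```text
time_s: 7.9
eef_pos: [535.3, 16.8, 122.8]
ee_rot: [1.039, 1.31, -1.036]
wrist_force: [-10.9, 1.1, 34.6]
gripper_width: 0.5
```

```bash
python3 st.py; python3 - <<'E'
from h import *
c=snap('scene','scene8.png')
a=load('scene0.png')['pixels'][200:270,235:310];b=c['pixels'][200:270,235:310]
cv2.imwrite('pics/cmp8.png',cv2.resize(np.hstack([a,b]),None,fx=5,fy=5,interpolation=2))
A=load('scene0.png')
h=cv2.cvtColor(A['pixels'],cv2.COLOR_BGR2HSV);g=cv2.inRange(h,(45,80,40),(80,255,255))
ys,xs=np.nonzero(g[200:270,235:310]);print(xs.min()+235,xs.max()+235,ys.min()+200,ys.max()+200)
for z in(85,91,97,101,105,109):
    p=[[534+15*np.cos(t),16.3+15*np.sin(t),z] for t in np.linspace(0,6.28,60)];q=proj(A,p);print(z,q.min(0).round(1),q.max(0).round(1))
T=load('top0.png');h=cv2.cvtColor(T['pixels'],cv2.COLOR_BGR2HSV);g=cv2.inRange(h,(45,80,40),(80,255,255))
ys,xs=np.nonzero(g[165:200,200:235]);print(xs.min()+200,xs.max()+200,ys.min()+165,ys.max()+165)
E
```

```text
7.9 [-0.81  0.25  0.8   1.92 -0.21  1.05 -1.26] [535.3  16.8 122.8] [-10.9   1.1  34.6]
[[ 0.001  0.974  0.229]
 [ 0.002  0.229 -0.974]
 [-1.     0.001 -0.001]]
lid frame fwd -39.9 side(h) -247.8 z 22.8
264 276 220 231
85 [263.4 225.6] [275.4 234.6]
91 [263.5 224. ] [275.6 232.9]
97 [263.5 222.3] [275.7 231.3]
101 [263.6 221.2] [275.7 230.2]
105 [263.6 220.1] [275.8 229. ]
109 [263.6 219. ] [275.9 227.9]
211 223 178 199
```

View pics/cmp8.png

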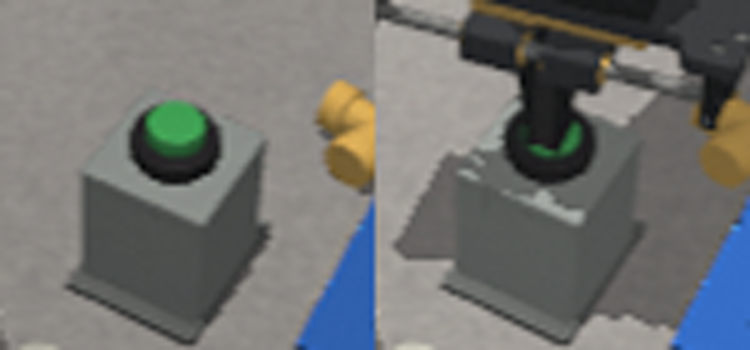

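```bash
python3 - <<'E'
from h import *
for f in('scene0.png','scene8.png'):
    h=cv2.cvtColor(load(f)['pixels'],cv2.COLOR_BGR2HSV);g=cv2.inRange(h,(45,80,30),(80,255,255))
    print(f,[(c,*(lambda r:(r.min(),r.max()) if len(r) else ())(np.nonzero(g[200:250,c])[0]+200)) for c in range(262,279)])
    img=load(f)['pixels'][210:242,255:287]; cv2.imwrite('pics/b_'+f,cv2.resize(img,None,fx=12,fy=12,interpolation=0))
a=cv2.imread('pics/b_scene0.png');b=cv2.imread('pics/b_scene8.png');cv2.imwrite('pics/bb.png',np.hstack([a,b]))
E
```

```text
scene0.png [(262,), (263,), (264, np.int64(223), np.int64(228)), (265, np.int64(222), np.int64(229)), (266, np.int64(221), np.int64(230)), (267, np.int64(221), np.int64(230)), (268, np.int64(220), np.int64(230)), (269, np.int64(220), np.int64(231)), (270, np.int64(220), np.int64(231)), (271, np.int64(220), np.int64(231)), (272, np.int64(221), np.int64(230)), (273, np.int64(221), np.int64(230)), (274, np.int64(222), np.int64(230)), (275, np.int64(223), np.int64(229)), (276, np.int64(224), np.int64(225)), (277,), (278,)]
scene8.png [(262,), (263,), (264, np.int64(226), np.int64(227)), (265, np.int64(225), np.int64(229)), (266, np.int64(229), np.int64(230)), (267, np.int64(229), np.int64(230)), (268, np.int64(229), np.int64(231)), (269, np.int64(230), np.int64(231)), (270, np.int64(230), np.int64(231)), (271, np.int64(230), np.int64(231)), (272, np.int64(228), np.int64(231)), (273, np.int64(226), np.int64(230)), (274, np.int64(224), np.int64(230)), (275, np.int64(224), np.int64(229)), (276, np.int64(225), np.int64(227)), (277,), (278,)]
```

View pics/bb.png

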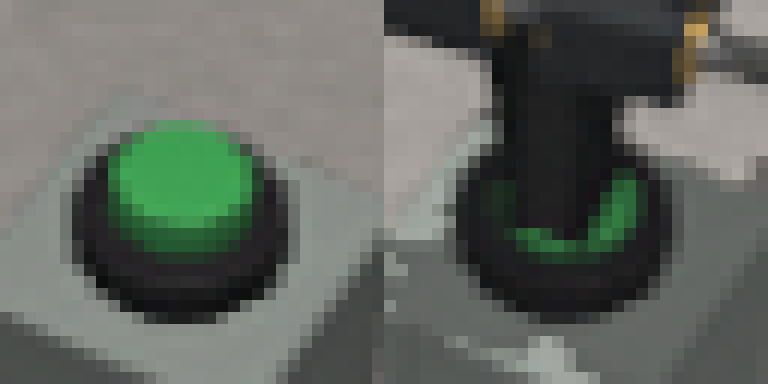

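Pressed, the button's dark side band has vanished and its top is level with the collar. With 34.6 N (against 4 N needed), it's at its stop. I'll let go, rise clear and check.

{"method": "drive_tool", "body": {
  "motion": [
    {"tx": 0.001, "ty": 0, "tz": 0, "ax": 0, "ay": 0, "az": 0, "gripper": 0},
    {"tx": -0.01, "ty": 0, "tz": 0, "ax": 0, "ay": 0, "az": 0, "gripper": 0},
    {"tx": -0.04, "ty": 0, "tz": 0, "ax": 0, "ay": 0, "az": 0, "gripper": 0},
    {"tx": -0.08, "ty": 0, "tz": 0, "ax": 0, "ay": 0, "az": 0, "gripper": 0},
    {"tx": -0.12, "ty": 0, "tz": 0, "ax": 0, "ay": 0, "az": 0, "gripper": 0}
  ]
}}

```text
time_s: 8.57
eef_pos: [533.9, 16.4, 241.5]
ee_rot: [1.037, 1.31, -1.039]
wrist_force: [1.7, -0.4, -0.1]
gripper_width: 0.4
```

```bash
python3 st.py; python3 - <<'E'
from h import *
c=snap('scene','scene9.png')
cv2.imwrite('pics/scene9c.png',cv2.resize(c['pixels'][100:330,100:420],None,fx=2.4,fy=2.4,interpolation=2))
E
```

```text
8.575 [-0.88  0.11  0.84  1.78 -0.08  1.29 -1.36] [533.9  16.4 241.5] [ 1.7 -0.4 -0.1]
[[-0.001  0.974  0.228]
 [-0.     0.228 -0.974]
 [-1.    -0.001  0.   ]]
lid frame fwd -41.3 side(h) -247.7 z 141.5
```

View pics/scene9c.png

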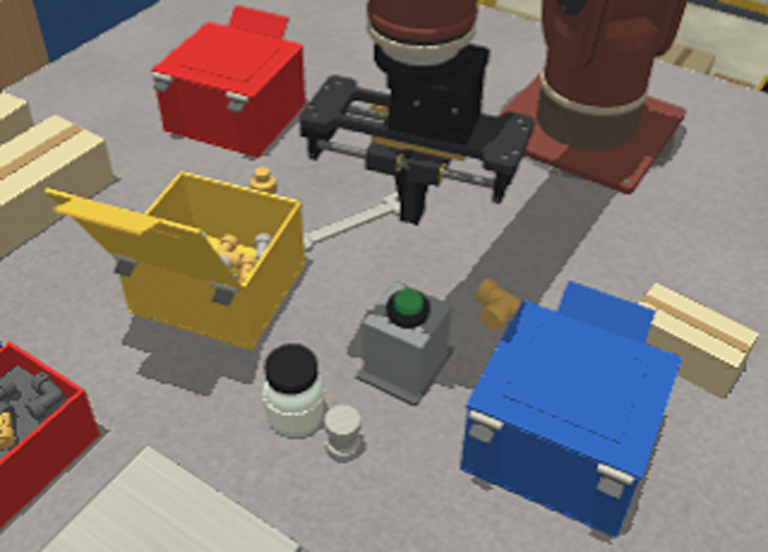

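```bash
python3 - <<'E'
from h import *
h=cv2.cvtColor(load('scene9.png')['pixels'],cv2.COLOR_BGR2HSV);g=cv2.inRange(h,(45,80,30),(80,255,255))
ys,xs=np.nonzero(g[200:250,255:285]);print(xs.min()+255,xs.max()+255,ys.min()+200,ys.max()+200)
s=robot.sense();print(abs(s['qd']).max())
print(robot.close_job())
E
```

```text
264 276 220 231
0.11360661929231979
the job is handed in; nothing more can be done
None
```

I opened the yellow bin's lid, then pressed and released the green button, and handed the job in at about 8.6 s of the 48 s allowed.

- **Lid:** I pushed its thumb tab with closed fingertips, without pinching, until it fell open on its own. Two later pictures, with the fingers well away, show it still open past vertical.
- **Button:** It went down until the wrist force read 34.6 N, against the 4 N needed. In the picture its top was level with the collar. After release, its green area covers the same pixels as at the start (columns 264–276, rows 220–231), so it sprang back up.
- **Everything else:** In the last picture the blue bin is still shut. The carton, tee, coupling, jar, wrench, plug and red bin look unmoved by eye; I did not measure them again.

**Disagreed:** The button's top measured at 101.7 mm from two views, but the press showed it to be about 105 mm high. The joints were also still moving slightly (0.11 rad/s at most) when I handed in, with the gripper about 115 mm clear of the button.

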